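Shut and padlock the prize box

ROBOT

A 6-joint arm with a two-finger parallel gripper is mounted at the origin on the work surface. World frame = base frame: x ahead of the robot, y to its left, z up, the work surface at z = 0. Lengths are in m, angles in degrees, forces in N, time in s.
With the tool pointing down it reaches from about 0.35 to 0.8 m from the base axis. Payload 7.3 kg.
Tool frame: the origin (TCP) lies between the finger pads; the fingertips stand 11 mm ahead of it and the grasp point (between the pads) lies 8 mm behind it; z points along the fingers, y is the line along which they close (so a half turn about z gives the same grasp; the last joint's range is limited). The gripper opens to 85 mm and grips with 20 to 120 N. Pads are 22 mm wide; open, the fingers measure 114 mm over their backs; the gripper's body (76 mm by 85 mm) begins 54 mm behind the grasp point. The pads swing forward as they close: fully open they stand 13 mm farther back than shut.
Start: joints at [56.952, 19.595, 87.324, -0, 73.075, -8.365], TCP at [0.219, 0.477, 0.242] pointing down, gripper open.
Joint ranges: [-145.02, 145.02], [-44.19, 115.74], [2.07, 154.8], [-57.11, 237.11], [16.16, 152.29], [-177.93, 177.93]. Speed limits (degrees/s): [147.25, 147.25, 180, 180, 180, 180].

INTERFACE

Orientations are given as [roll, pitch, yaw] about the fixed x, y, z axes, in that order (R = Rz(yaw) Ry(pitch) Rx(roll)).
In Python, from bench import env gives the robot as it stands.
- The arm moves only by the tool carry_out, never from a script. Its argument "targets" is a list of rows, each an object with "translation": the shift along the tool's x, y, z in m, a list of three; "rotation": the turn, a rotation vector about the tool's x, y, z in degrees, a list of three. In form: [{"translation": [x, y, z], "rotation": [wx, wy, wz]}, ...]. A call has 1 to 10 rows; each row shifts and turns the commanded pose from where the row before left it, along the tool's axes as they then stand; what a row does not reach is not made up. A row lasts 1/10 s, in which the tool goes at most 50 mm and 8.59 degrees, less where a joint would pass 70% of its speed; a pose out of reach is approached as far as the arm can. A call with a gripper value outside its range is refused whole. "grip" is the opening, from -1 (shut) to 1 (fully open), set as the call begins (left out, the last holds). The fingers move at their own pace and stop on an object; the grip force is fixed at half the most. Time passes only in rows, so rows that do not move let the fingers close. It gives the time, the measured TCP pose, the force, the opening and the grip force at its end, in the units of the state.
- env.read_state(): the state, without advancing time (a new reading comes with each control period).
- env.capture(name): name is "scene" or "top"; returns the picture (420x560x3 uint8, red, green, blue); there is no depth.
- env.camera_params(name): a dict with "fovy" (degrees; the focal length in pixels is half the picture's height over the tangent of half this angle, whatever the lens; pixels are square), "cx", "cy" (the principal point, pixels), "position" and "attitude" of the camera in the world. Camera axes: x right, y down, z forward; pixel columns grow to the right and rows downward; lengths in m; the calibration is good to about 2 mm. A picture is of the moment at which its call begins. camera_params takes no time and is no camera call.
- env.job_done(): hands the job in; it is judged then, once.
The state is a dict: "time": time; "joint_pos": joint angles; "joint_velocities": joint speeds; "joint_torque": joint torques, N m; "tcp_pos": TCP position; "eef_rot": TCP orientation; "wrist_force": force on the tool from outside, world axes, zero at the start; "wrist_torque": the same for the moment, N m; "finger_gap": finger opening in m; "grasp_force": force on a finger pad.
Only numpy, scipy, OpenCV 4.12 (cv2) and the standard library are available. Lean on these libraries where they do the work, as an engineer would, in place of code of your own. Each camera call takes 0.05 s, during which the arm holds its last target. There are 200 camera calls.

TASK

Lock the prize box for the night: shut its lid, swing the open padlock's shackle round so that its free leg goes down through the slot in the lid's tab, and press it gently into the padlock until it clicks and stays down, then let go. Never force it: if it will not go in, feel about for the hole, and leave the toys on the magnetic strip where they are.

Things in the scene. Friction and masses are not known exactly. Their poses are not given: they have to be found in the camera images.
- prize_box: blue steel prize box, 140 deep (x) by 200 wide (y), 85 mm high with its lid shut, bolted to the shelf. Origin: centre of its underside; z up; its front faces its own -x, the lid hinges at its back (x = +70 mm, 62 mm up). In front, in a low steel tray (x -116 to -70, y +-33, 24 mm high), stands a brass padlock 52 wide, 24 thick, top 60 mm up, hidden bore near its -y end
- lid (a joint): lid angle, rad: 0 shut, grows as it opens; starts 0.55 to 0.95 and stays where left (stiff hinge, a few N at the edge moves it). The lid is a tray 144 mm from hinge to free edge; its outer face lies 23 mm above the hinge plane (85 mm above the shelf when shut)
- lid_edge (a point): point on the lid's outer face, 25 mm in from the middle of its free edge
- eye (a point): middle of the slot in the steel tab on the lid's front edge, on the tab's upper face. Slot 28 (box x) by 11 mm (box y), tab 37 by 20, 2.5 mm thick. With the lid shut it lies at box x -93, y -16 mm, 65 mm up, and hides the padlock's bore 5 mm below
- shackle: the padlock's steel U shackle, 8 mm bar, legs 32 mm apart. Origin on the axis of its captive heel leg, always at box x -93, y +16 mm; 82 mm up when sprung up (3 N), 60 when pressed right in, 62 when latched. It swings on the heel and slides down 22 mm: the pawl resists from 15 mm (10 to 15 N in all), clicks at 20, bottoms at 22. Above 30 N on lock or tab is forcing it
- crown (a point): top of the bow, centre of the 8 mm bar, halfway between the legs (16 mm from the heel axis); 132 mm above the shelf when sprung up. The bow's plane holds heel, crown and toe
- toe (a point): flat lower end of the free leg, 32 mm from the heel axis; 68 mm up when sprung up, so clear of the shut tab. Starts swung out to the box's front by 0.9 to 1.6 rad; home is towards box -y from the heel. The padlock stands up to 0.22 rad twisted about the heel, either way, so its 9.5 mm bore lies up to 7 mm to front or back under the slot: the toe meets brass 8 mm down, or drops in
- fish_orange: orange tin fish with yellow tail, about 75 long, 6 mm thick, lying on the magnetic strip; origin under its round front
- fish_green: green tin fish with white tail, about 75 long, 6 mm thick, lying on the magnetic strip; origin under its round front
- magnet: red horseshoe magnet with steel ends, about 65 by 58, 12 mm thick, lying on the strip; origin under its middle
- spanner: steel toy spanner, 110 mm long, lying on the strip; origin under its middle

How it is judged (in metres and radians):
On the way, in this order (a step that is already met when the one before it is completed fails the run):
1. the lid is shut (value of joint lid below 0.03 rad), for 0.2 s.
2. the shackle is swung round so that its free leg stands over the slot of the shut lid (value of joint lid below 0.03 rad and horizontal distance between toe and eye below 0.012 m), for 0.1 s.
3. the shackle is pressed down through the slot into the padlock (all of step 2 and z of shackle in the frame of prize_box below 0.065 m), for 0.1 s.
At the end, for the whole second after the job is handed in: The lid is shut (within 0.03 rad), the shackle's free leg is in the slot (within 12 mm of its middle) and latched down in the padlock (origin lower than 65 mm above the box's underside; unlatched it springs up to 82), and each toy is within 30 mm of where it lay (all of step 3 and distance of each of fish_orange, fish_green, magnet, spanner from where it was at the start of the episode below 0.03 m); the robot touches nothing.
It fails at once if the shackle is forced: more than 30 N on the padlock or the lid's tab (contact force between shackle and prize_box above 30 N).
It fails at once if a toy on the strip is moved more than 30 mm (distance of any of fish_orange, fish_green, magnet, spanner from where it was at the start of the episode above 0.03 m).
It also fails if it takes over 70 s, if anything falls off the work surface, if the arm or the gripper's body presses on something with over 40 N, if the wrist force passes 120 N, or if a joint passes its speed limit or range.

## Working session

There is one attempt and no reset: what is moved stays moved. The work goes in short steps, Python scripts to look and compute and a tool call to move; the robot and the scene stay as the last step left them, time stands still between calls to the robot, and variables do not carry over. Pictures are saved under pics/ and viewed, at most 10 in all, crops included, and the job is handed in when it is done.

Besides the shell and the picture viewer there is one more tool, called after "Call:" by a JSON object that holds its "op" and its "data", one argument or row to a line. carry_out: Moves the arm, as the interface text tells. Its arguments: {"type":"object","properties":{"targets":{"type":"array"},"grip":{"type":"number"}},"required":["targets"]}

```bash
ls; mkdir -p pics; python3 - <<'E'
from bench import env
import cv2
for n in("scene","top"):
    im=env.capture(n); cv2.imwrite(f"pics/{n}0.png",im[:,:,::-1]); print(env.camera_params(n))
print(env.read_state())
E
```

```text
pics
{'fovy': 51.45239788894794, 'cx': 283.67308835755205, 'cy': 208.98373311888363, 'position': array([0.8839849 , 0.50579715, 0.74631152]), 'attitude': array([-139.05860967,    1.16830269,  151.29301007])}
{'fovy': 46.38385446829593, 'cx': 273.37620612918386, 'cy': 212.5563268953131, 'position': array([ 0.44637591, -0.01124789,  1.06832795]), 'attitude': array([-169.24008218,   -1.01486189,  -88.38896954])}
{'time': 0.1, 'joint_pos': array([ 5.69514848e+01,  1.96348981e+01,  8.73706498e+01,  1.41053908e-03,
        7.30762698e+01, -8.36734384e+00]), 'joint_velocities': array([ 0.05085717, -0.0860275 , -0.15070573,  0.02422861,  0.07102594,
       -0.00626532]), 'joint_torque': array([ 9.82801284e-04, -4.34449625e+01, -2.46488589e+01, -1.91197869e-04,
        4.61576259e-03, -2.67437042e-05]), 'tcp_pos': array([0.21902751, 0.47675522, 0.24167997]), 'eef_rot': array([-1.79919249e+02, -1.32405528e-02,  1.55318408e+02]), 'wrist_force': array([ 0.86823498, -0.6194007 ,  0.88417048]), 'wrist_torque': array([ 0.00324034,  0.01620945, -0.0192431 ]), 'grasp_force': 0.0, 'finger_gap': 0.08572895941307214}
```

View pics/scene0.png

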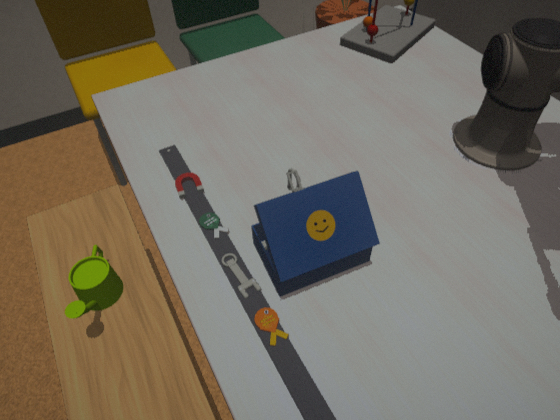

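View pics/top0.png

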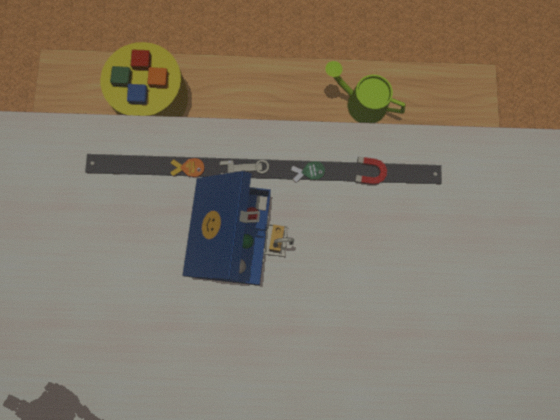

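The scene view shows the box (lid partly open) around (315,230) with the shackle at (293,180). In the top view the box is around (228,230), its front faces right (world -y), and the padlock is at (280,240). The strip runs along row 170.

```bash
python3 - <<'E'
import cv2,numpy as np
a=cv2.imread("pics/scene0.png")[160:300,240:390]; b=cv2.imread("pics/top0.png")[160:300,170:310]
f=lambda i:cv2.convertScaleAbs(cv2.resize(i,(400*i.shape[1]//100*0+395,int(i.shape[0]*395/i.shape[1])),interpolation=cv2.INTER_CUBIC),alpha=1.6,beta=10)
a,b=f(a),f(b);h=max(a.shape[0],b.shape[0])
p=lambda i:cv2.copyMakeBorder(i,0,h-i.shape[0],0,5,0)
cv2.imwrite("pics/crop0.png",np.hstack([p(a),p(b)]));print(a.shape,b.shape)
E
```

```text
(368, 395, 3) (395, 395, 3)
```

View pics/crop0.png

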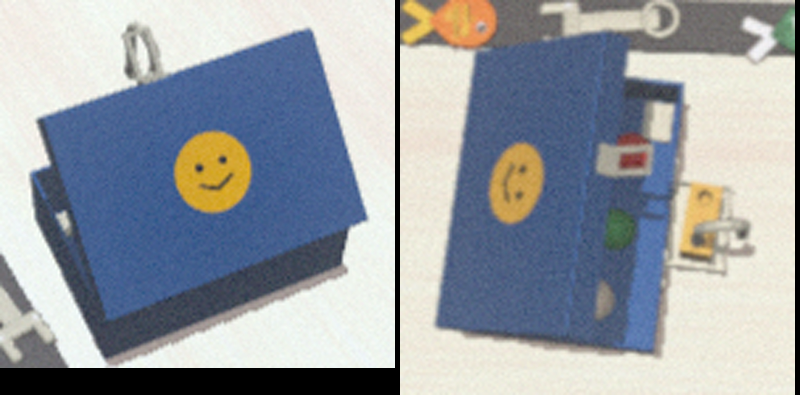

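```bash
cat > h.py <<'E'
import numpy as np
from bench import env
from scipy.spatial.transform import Rotation as R
C={n:env.camera_params(n) for n in("scene","top")}
def proj(n,P):
    c=C[n]; M=R.from_euler('xyz',c["attitude"],degrees=True).as_matrix()
    q=(np.atleast_2d(P)-c["position"])@M; f=210/np.tan(np.radians(c["fovy"]/2))
    return np.c_[f*q[:,0]/q[:,2]+c["cx"],f*q[:,1]/q[:,2]+c["cy"]]
def box2w(p,b):  # b = x,y,yaw
    return np.atleast_2d(p)@R.from_euler('z',b[2]).as_matrix().T+[b[0],b[1],0]
def lidp(x,y,z,a): # lid local (hinge origin, shut frame) -> box
    return [.07+x*np.cos(a)+z*np.sin(a), y, .062-x*np.sin(a)+z*np.cos(a)]
E
cat > fit.py <<'E'
from h import *
from scipy.optimize import least_squares
t=lambda u,v:((u-400)/2.821+170,v/2.821+160)
s=lambda u,v:(u/2.633+240,v/2.633+160)
def pts(p):
    a,W=p[3],p[4]
    S=[lidp(-.144,-W,.023,a),lidp(-.144,W,.023,a),lidp(0,W,.023,a),lidp(0,-W,.023,a),[.07,-.1,0],[.07,.1,0],lidp(-.072,0,.023,a)]
    T=[lidp(0,-W,.023,a),lidp(0,W,.023,a),lidp(-.144,-W,.023,a),lidp(-.144,W,.023,a),[-.07,-.1,.062],lidp(-.072,0,.023,a)]
    return S,T
so=[s(40,120),s(313,30),s(366,218),s(107,318),s(107,362),s(345,272),s(213,172)]
to=[t(476,53),t(437,326),t(605,38),t(568,333),t(683,84),t(516,183)]
def res(p):
    S,T=pts(p)
    return np.r_[(proj("scene",box2w(S,p))-so).ravel(),(proj("top",box2w(T,p))-to).ravel()]
r=least_squares(res,[.5,.1,1.57,.7,.1],loss="soft_l1")
print(r.x.round(4));print(res(r.x).reshape(-1,2).round(1).tolist())
b=r.x
for sw in np.arange(0,1.8,.2):
    d=lambda k:[-.093-k*np.sin(sw),.016-k*np.cos(sw)]
    P=[d(0)+[.082],d(.016)+[.132],d(.032)+[.068],d(.0)+[.12],d(.032)+[.12]]
    q=(proj("top",box2w(P,b))-[170,160])*2.821+[400,0]; w=(proj("scene",box2w(P,b))-[240,160])*2.633
    print(round(sw,1),q.round().astype(int).tolist(),w.round().astype(int).tolist())
E
python3 fit.py
```

```text
[0.5942 0.0627 1.4818 0.7669 0.1008]
[[1.8, -1.0], [-0.9, -0.7], [0.9, 0.9], [1.3, 1.0], [-0.6, -0.9], [-1.2, -2.4], [-0.0, -0.4], [-1.0, -0.5], [-1.9, -0.3], [0.8, -2.2], [-0.4, 0.6], [0.0, -0.4], [0.2, 0.0]]
0.0 [[696, 236], [700, 204], [701, 196], [697, 230], [703, 184]] [[156, 87], [137, 49], [119, 112], [156, 53], [118, 66]]
0.2 [[696, 236], [705, 205], [709, 197], [697, 230], [712, 186]] [[156, 87], [136, 46], [117, 106], [156, 53], [115, 60]]
0.4 [[696, 236], [709, 207], [717, 201], [697, 230], [720, 190]] [[156, 87], [135, 43], [116, 100], [156, 53], [114, 54]]
0.6 [[696, 236], [713, 210], [725, 206], [697, 230], [728, 195]] [[156, 87], [135, 40], [116, 94], [156, 53], [115, 48]]
0.8 [[696, 236], [716, 213], [731, 212], [697, 230], [734, 202]] [[156, 87], [137, 37], [119, 89], [156, 53], [117, 43]]
1.0 [[696, 236], [719, 217], [735, 220], [697, 230], [739, 210]] [[156, 87], [138, 34], [122, 84], [156, 53], [121, 38]]
1.2 [[696, 236], [720, 221], [738, 228], [697, 230], [742, 218]] [[156, 87], [141, 32], [127, 79], [156, 53], [126, 33]]
1.4 [[696, 236], [721, 226], [740, 237], [697, 230], [744, 227]] [[156, 87], [144, 30], [133, 75], [156, 53], [133, 29]]
1.6 [[696, 236], [721, 231], [739, 245], [697, 230], [743, 236]] [[156, 87], [148, 29], [140, 73], [156, 53], [140, 27]]
```

```bash
cat >> h.py <<'E'
B=[.5942,.0627,1.4818]
def plan(wps):
    """wps: list of (worldxyz, yaw_deg, nrows), tool down; prints rounded rows from measured pose"""
    st=env.read_state(); p=np.array(st["tcp_pos"]); y=st["eef_rot"][2]; first=True
    T0=R.from_euler('xyz',st["eef_rot"],degrees=True)
    for P,Y,n in wps:
        P=np.array(P,float); dY=(Y-y+180)%360-180
        for i in range(n):
            q=p+(P-p)/(n-i); yy=y+((Y-y+180)%360-180)/(n-i)
            T1=R.from_euler('xyz',[180,0,yy],degrees=True)
            t=T0.inv().apply(q-p); w=(T0.inv()*T1).as_rotvec(degrees=True)
            tr=t.round(3 if np.abs(t).max()>.004 else 4); wr=w.round(1)
            print('{"translation":%s,"rotation":%s},'%((tr+0.).tolist(),(wr+0.).tolist()))
            p=p+T0.apply(tr); T0=T0*R.from_rotvec(wr,degrees=True); y=T0.as_euler('xyz',degrees=True)[2]
def W(x,y,z): return box2w([x,y,z],B)[0]
E
python3 - <<'E'
from h import *
print(W(0,0,.2),W(-.045,0,.1),W(-.1086,.0125,.13),W(-.093,0,.13),W(-.093,-.016,.06))
plan([(W(.008,0,.225),98,15)])
E
```

```text
[0.5942 0.0627 0.2   ] [0.59020045 0.01787809 0.1       ] [ 0.57209722 -0.04435922  0.13      ] [ 0.58593426 -0.02993195  0.13      ] [ 0.60187094 -0.03135401  0.06      ]
{"translation":[-0.034, -0.014, 0.001],"rotation":[-0.1, 0.0, 3.8]},
{"translation":[-0.035, -0.012, 0.001],"rotation":[0.0, 0.0, 3.8]},
{"translation":[-0.036, -0.01, 0.001],"rotation":[0.0, 0.0, 3.8]},
{"translation":[-0.036, -0.007, 0.001],"rotation":[0.0, 0.0, 3.8]},
{"translation":[-0.037, -0.005, 0.001],"rotation":[0.0, 0.0, 3.8]},
{"translation":[-0.037, -0.002, 0.001],"rotation":[0.0, 0.0, 3.8]},
{"translation":[-0.037, 0.0, 0.001],"rotation":[0.0, 0.0, 3.8]},
{"translation":[-0.037, 0.003, 0.001],"rotation":[0.0, 0.0, 3.8]},
{"translation":[-0.036, 0.005, 0.001],"rotation":[0.0, 0.0, 3.8]},
{"translation":[-0.036, 0.007, 0.001],"rotation":[0.0, 0.0, 3.9]},
{"translation":[-0.035, 0.01, 0.001],"rotation":[0.0, 0.0, 3.8]},
{"translation":[-0.035, 0.012, 0.001],"rotation":[0.0, 0.0, 3.9]},
{"translation":[-0.034, 0.015, 0.002],"rotation":[0.0, 0.0, 3.8]},
{"translation":[-0.033, 0.017, 0.001],"rotation":[0.0, 0.0, 3.9]},
{"translation":[-0.031, 0.019, 0.002],"rotation":[0.0, 0.0, 3.8]},
```

Call:
{"op": "carry_out", "data": {
  "targets": [
    {"translation":[-0.034,-0.014,0],"rotation":[0,0,3.8]},
    {"translation":[-0.035,-0.012,0],"rotation":[0,0,3.8]},
    {"translation":[-0.036,-0.01,0],"rotation":[0,0,3.8]},
    {"translation":[-0.036,-0.007,0],"rotation":[0,0,3.8]},
    {"translation":[-0.037,-0.005,0],"rotation":[0,0,3.8]},
    {"translation":[-0.037,-0.002,0],"rotation":[0,0,3.8]},
    {"translation":[-0.037,0,0],"rotation":[0,0,3.8]},
    {"translation":[-0.037,0.003,0],"rotation":[0,0,3.8]},
    {"translation":[-0.036,0.005,0],"rotation":[0,0,3.8]},
    {"translation":[-0.036,0.007,0],"rotation":[0,0,3.8]}
  ],
  "grip": -1
}}

```text
time: 1.1
tcp_pos: [0.4704, 0.2044, 0.242]
eef_rot: [-180.0, -0.0, 117.2]
wrist_force: [1.1, 1.2, -1.1]
finger_gap: 0.0004
grasp_force: 0.0
```

Call:
{"op": "carry_out", "data": {
  "targets": [
    {"translation":[-0.035,0.01,0],"rotation":[0,0,3.8]},
    {"translation":[-0.035,0.012,0],"rotation":[0,0,3.8]},
    {"translation":[-0.034,0.015,0.002],"rotation":[0,0,3.8]},
    {"translation":[-0.033,0.017,0.002],"rotation":[0,0,3.8]},
    {"translation":[-0.031,0.019,0.002],"rotation":[0,0,3.8]},
    {"translation":[0,0,0],"rotation":[0,0,0]}
  ]
}}

```text
time: 1.7
tcp_pos: [0.5977, 0.068, 0.2348]
eef_rot: [-179.9, 0.1, 98.0]
wrist_force: [0.4, 0.4, -0.9]
finger_gap: -0.0003
grasp_force: 0.0
```

```bash
python3 - <<'E'
from h import *
w=[]
for a in [.8,.68,.56,.45,.36,.27,.18,.1,.05]:
    l=lidp(-.119,0,.023,a); w.append((W(l[0],0,l[2]+.011),98,3 if a==.8 else 1)); print(a,w[-1][0].round(3))
plan(w)
E
```

```text
0.8 [0.595 0.066 0.174]
0.68 [0.593 0.055 0.166]
0.56 [0.593 0.044 0.156]
0.45 [0.592 0.036 0.145]
0.36 [0.591 0.03  0.136]
0.27 [0.591 0.024 0.127]
0.18 [0.59  0.02  0.117]
0.1 [0.59  0.017 0.108]
0.05 [0.59  0.015 0.102]
{"translation":[0.0, -0.001, 0.02],"rotation":[-0.1, 0.1, 0.0]},
{"translation":[-0.001, -0.001, 0.02],"rotation":[0.0, 0.0, 0.0]},
{"translation":[0.0, -0.001, 0.02],"rotation":[0.0, 0.0, 0.0]},
{"translation":[-0.012, -0.003, 0.009],"rotation":[0.0, 0.0, 0.0]},
{"translation":[-0.01, -0.002, 0.01],"rotation":[0.0, 0.0, 0.0]},
{"translation":[-0.008, -0.002, 0.01],"rotation":[0.0, 0.0, 0.0]},
{"translation":[-0.006, -0.002, 0.009],"rotation":[0.0, 0.0, 0.0]},
{"translation":[-0.005, -0.001, 0.01],"rotation":[0.0, 0.0, 0.0]},
{"translation":[-0.005, -0.001, 0.01],"rotation":[0.0, 0.0, 0.0]},
{"translation":[-0.003, -0.001, 0.009],"rotation":[0.0, 0.0, 0.0]},
{"translation":[-0.001, 0.0, 0.006],"rotation":[0.0, 0.0, 0.0]},
```

Call:
{"op": "carry_out", "data": {
  "targets": [
    {"translation":[0,-0.001,0.02],"rotation":[0,0,0]},
    {"translation":[-0.001,-0.001,0.02],"rotation":[0,0,0]},
    {"translation":[0,-0.001,0.02],"rotation":[0,0,0]},
    {"translation":[-0.012,-0.003,0.009],"rotation":[0,0,0]},
    {"translation":[-0.01,-0.002,0.01],"rotation":[0,0,0]},
    {"translation":[-0.008,-0.002,0.01],"rotation":[0,0,0]}
  ]
}}

```text
time: 2.3
tcp_pos: [0.5903, 0.0388, 0.1473]
eef_rot: [180.0, -0.0, 98.3]
wrist_force: [0.4, 2.7, 2.0]
finger_gap: -0.0
grasp_force: 1.3
```

Call:
{"op": "carry_out", "data": {
  "targets": [
    {"translation":[-0.006,-0.002,0.009],"rotation":[0,0,0]},
    {"translation":[-0.005,-0.001,0.01],"rotation":[0,0,0]},
    {"translation":[-0.005,-0.001,0.01],"rotation":[0,0,0]},
    {"translation":[-0.003,-0.001,0.009],"rotation":[0,0,0]},
    {"translation":[-0.001,0,0.006],"rotation":[0,0,0]}
  ]
}}

```text
time: 2.8
tcp_pos: [0.5883, 0.018, 0.1025]
eef_rot: [-180.0, 0.0, 98.3]
wrist_force: [-1.3, -1.9, 3.5]
finger_gap: -0.0003
grasp_force: 1.4
```

Call:
{"op": "carry_out", "data": {
  "targets": [
    {"translation":[0,0,0.002],"rotation":[0,0,0]},
    {"translation":[0,0,0.001],"rotation":[0,0,0]}
  ]
}}

```text
time: 3.0
tcp_pos: [0.5881, 0.0186, 0.1002]
eef_rot: [-180.0, 0.0, 98.3]
wrist_force: [-1.0, -1.5, 2.2]
finger_gap: -0.0002
grasp_force: 1.3
```

Call:
{"op": "carry_out", "data": {
  "targets": [
    {"translation":[0,0,0.0015],"rotation":[0,0,0]},
    {"translation":[0,0,0.0015],"rotation":[0,0,0]},
    {"translation":[0,0,0.001],"rotation":[0,0,0]}
  ]
}}

```text
time: 3.3
tcp_pos: [0.5884, 0.0189, 0.0964]
eef_rot: [180.0, 0.0, 98.3]
wrist_force: [-0.5, -2.5, 3.1]
finger_gap: 0.0003
grasp_force: 1.3
```

Call:
{"op": "carry_out", "data": {
  "targets": [
    {"translation":[0,0,0.001],"rotation":[0,0,0]},
    {"translation":[0,0,0.0005],"rotation":[0,0,0]}
  ]
}}

```text
time: 3.5
tcp_pos: [0.5884, 0.0189, 0.0959]
eef_rot: [180.0, 0.0, 98.3]
wrist_force: [-4.4, -1.7, 13.0]
finger_gap: -0.0001
grasp_force: 6.5
```

Call:
{"op": "carry_out", "data": {
  "targets": [
    {"translation":[0,0,0],"rotation":[0,0,0]},
    {"translation":[0,0,0],"rotation":[0,0,0]},
    {"translation":[0,0,-0.03],"rotation":[0,0,0]},
    {"translation":[0.03,0,-0.04],"rotation":[0,0,0]},
    {"translation":[0.045,0,-0.02],"rotation":[0,0,0]},
    {"translation":[0.045,0,0],"rotation":[0,0,0]},
    {"translation":[0.04,0,0],"rotation":[0,0,0]},
    {"translation":[0,0,0],"rotation":[0,0,0]}
  ],
  "grip": 0
}}

```text
time: 4.3
tcp_pos: [0.5634, 0.1821, 0.1844]
eef_rot: [-179.9, -0.1, 98.6]
wrist_force: [0.0, 0.1, -0.2]
finger_gap: 0.0426
grasp_force: 0.0
```

```bash
python3 - <<'E'
import cv2,numpy as np
from bench import env
n=8
a=np.mean([env.capture("top") for _ in range(n)],0)[195:285,240:320]
b=np.mean([env.capture("scene") for _ in range(2)],0)[150:240,250:330]
s=[cv2.resize(np.clip(i[:,:,::-1]*1.5,0,255).astype(np.uint8),None,fx=5,fy=5,interpolation=cv2.INTER_CUBIC) for i in(a,b)]
cv2.imwrite("pics/c1.png",np.hstack(s));print(env.read_state()["finger_gap"])
E
```

```text
0.042471909796258776
```

View pics/c1.png

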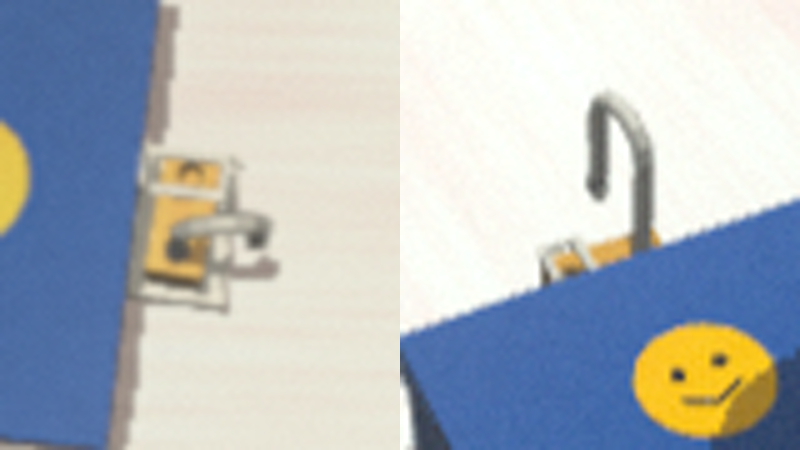

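The lid is shut. In the top crop the tab is at (192,175), with a dark bore at about (195,172). The heel foot is at (178,248), the bow at about (225,220) and the toe at (258,240).

```bash
python3 - <<'E'
from h import *
f=lambda P:((proj("top",box2w(P,B))-[240,195])*5).round().astype(int).tolist()
g=lambda P:((proj("scene",box2w(P,B))-[250,150])*5+[400,0]).round().astype(int).tolist()
tab=[[-.093,-.016,.065],[-.0745,-.026,.065],[-.1115,-.026,.065],[-.0745,-.006,.065],[-.1115,-.006,.065]]
print("tab",f(tab),g(tab)); print("heel60",f([-.093,.016,.06]))
for t in (-.2,-.1,0,.1,.2): # bore, + to front
    print(t,"bore",f([-.093-.032*np.sin(t),.016-.032*np.cos(t),.06]))
for s in(1.0,1.2,1.3,1.4,1.5):
    d=lambda k:[-.093-k*np.sin(s),.016-k*np.cos(s)]
    print(s,f([d(.016)+[.132],d(.032)+[.068],d(.032)+[.116],d(0)+[.116]]),g([d(.016)+[.132],d(.032)+[.068],d(.032)+[.116],d(0)+[.116]]))
E
```

```text
tab [[183, 173], [142, 144], [230, 154], [136, 191], [225, 202]] [[576, 267], [572, 305], [537, 245], [616, 290], [580, 230]]
heel60 [[174, 251]]
-0.2 bore [[167, 174]]
-0.1 bore [[175, 174]]
0 bore [[183, 175]]
0.1 bore [[190, 176]]
0.2 bore [[198, 178]]
1.0 [[215, 210], [244, 215], [250, 198], [177, 233]] [[613, 115], [582, 209], [581, 128], [646, 158]]
1.2 [[218, 218], [250, 229], [256, 213], [177, 233]] [[618, 111], [592, 200], [590, 120], [646, 158]]
1.3 [[219, 222], [251, 237], [257, 221], [177, 233]] [[621, 109], [597, 196], [596, 116], [646, 158]]
1.4 [[219, 226], [252, 244], [258, 229], [177, 233]] [[624, 107], [603, 193], [602, 113], [646, 158]]
1.5 [[219, 230], [252, 252], [258, 237], [177, 233]] [[627, 106], [610, 190], [609, 110], [646, 158]]
```

```bash
sed -i 's/^B=.*/B=[.5947,.0612,1.4818]/' h.py; python3 - <<'E'
from h import *
print(W(-.1084,.0117,.127),W(-.093,.016,0),W(-.093,-.016,0))
plan([(W(-.1084,.0117,.18),100.4,6),(W(-.1084,.0117,.127),100.4,3)])
E
```

```text
[ 0.57341183 -0.04573112  0.127     ] [ 0.57049758 -0.03000988  0.        ] [ 0.60237094 -0.03285401  0.        ]
{"translation":[-0.037, -0.004, 0.001],"rotation":[0.0, 0.0, -0.4]},
{"translation":[-0.037, -0.004, 0.001],"rotation":[0.0, 0.0, -0.4]},
{"translation":[-0.037, -0.005, 0.001],"rotation":[0.0, 0.0, -0.3]},
{"translation":[-0.037, -0.005, 0.001],"rotation":[0.0, 0.0, -0.4]},
{"translation":[-0.036, -0.005, 0.0],"rotation":[0.0, 0.0, -0.3]},
{"translation":[-0.037, -0.004, 0.001],"rotation":[0.0, 0.0, -0.4]},
{"translation":[0.0, 0.0, 0.018],"rotation":[0.0, 0.0, 0.0]},
{"translation":[0.0, 0.0, 0.017],"rotation":[0.0, 0.0, 0.0]},
{"translation":[0.0, 0.0, 0.018],"rotation":[0.0, 0.0, 0.0]},
```

Call:
{"op": "carry_out", "data": {
  "targets": [
    {"translation":[-0.037,-0.004,0.001],"rotation":[0,0,-0.4]},
    {"translation":[-0.037,-0.004,0.001],"rotation":[0,0,-0.4]},
    {"translation":[-0.037,-0.005,0.001],"rotation":[0,0,-0.4]},
    {"translation":[-0.037,-0.005,0.001],"rotation":[0,0,-0.4]},
    {"translation":[-0.037,-0.005,0],"rotation":[0,0,-0.3]},
    {"translation":[-0.036,-0.004,0],"rotation":[0,0,-0.3]},
    {"translation":[0,0,0.018],"rotation":[0,0,0]},
    {"translation":[0,0,0.018],"rotation":[0,0,0]},
    {"translation":[0,0,0.018],"rotation":[0,0,0]},
    {"translation":[0,0,0],"rotation":[0,0,0]}
  ]
}}

```text
time: 5.8
tcp_pos: [0.5726, -0.0455, 0.1245]
eef_rot: [-179.7, -0.1, 100.5]
wrist_force: [-0.3, -0.3, -0.7]
finger_gap: 0.0424
grasp_force: 0.0
```

Call:
{"op": "carry_out", "data": {
  "targets": [
    {"translation":[0,0,0],"rotation":[0,0,0]},
    {"translation":[0,0,0],"rotation":[0,0,0]},
    {"translation":[0,0,0],"rotation":[0,0,0]}
  ],
  "grip": -0.6
}}

```text
time: 6.1
tcp_pos: [0.5748, -0.0453, 0.1279]
eef_rot: [179.9, 0.0, 100.5]
wrist_force: [0.0, -0.2, 0.7]
finger_gap: 0.0174
grasp_force: 0.0
```

Call:
{"op": "carry_out", "data": {
  "targets": [
    {"translation":[0,0,0],"rotation":[0,0,0]},
    {"translation":[0,0,0],"rotation":[0,0,0]},
    {"translation":[0,0,0],"rotation":[0,0,0]}
  ],
  "grip": -1
}}

```text
time: 6.4
tcp_pos: [0.5747, -0.0454, 0.1275]
eef_rot: [179.9, 0.0, 100.5]
wrist_force: [0.6, -1.2, 3.4]
finger_gap: 0.0061
grasp_force: 58.6
```

Call:
{"op": "carry_out", "data": {
  "targets": [
    {"translation":[0,0.0011,0],"rotation":[0,0,-4]},
    {"translation":[0,0.0011,0],"rotation":[0,0,-4]},
    {"translation":[0,0.0011,0],"rotation":[0,0,-4]},
    {"translation":[0,0.0011,0],"rotation":[0,0,-4]},
    {"translation":[0,0.0011,0],"rotation":[0,0,-4]}
  ]
}}

```text
time: 6.9
tcp_pos: [0.5802, -0.0434, 0.1274]
eef_rot: [179.9, 0.1, 120.7]
wrist_force: [2.2, 0.2, 1.4]
finger_gap: 0.0059
grasp_force: 58.6
```

Call:
{"op": "carry_out", "data": {
  "targets": [
    {"translation":[0,0.0011,0],"rotation":[0,0,-4]},
    {"translation":[0.0001,0.0011,0],"rotation":[0,0,-4]},
    {"translation":[0,0.0011,0],"rotation":[0,0,-4]},
    {"translation":[0.0001,0.0011,0],"rotation":[0,0,-4]},
    {"translation":[0,0.0011,0],"rotation":[0,0,-4]},
    {"translation":[0.0001,0.0011,0],"rotation":[0,0,-4]}
  ]
}}

```text
time: 7.5
tcp_pos: [0.5854, -0.0386, 0.1274]
eef_rot: [179.9, 0.1, 144.7]
wrist_force: [2.7, 2.4, 1.6]
finger_gap: 0.0058
grasp_force: 58.6
```

Call:
{"op": "carry_out", "data": {
  "targets": [
    {"translation":[0.0001,0.0011,0],"rotation":[0,0,-4]},
    {"translation":[0,0.0011,0],"rotation":[0,0,-4]},
    {"translation":[0.0001,0.0011,0],"rotation":[0,0,-4]},
    {"translation":[0,0.0011,0],"rotation":[0,0,-4]},
    {"translation":[0,0,0],"rotation":[0,0,0]}
  ]
}}

```text
time: 8.0
tcp_pos: [0.5875, -0.0345, 0.1275]
eef_rot: [179.9, 0.2, 160.6]
wrist_force: [4.6, 2.9, 2.3]
finger_gap: 0.0064
grasp_force: 58.7
```

Call:
{"op": "carry_out", "data": {
  "targets": [
    {"translation":[0,0.0011,0],"rotation":[0,0,-4]},
    {"translation":[0.0001,0.0011,0],"rotation":[0,0,-4]},
    {"translation":[0,0,0],"rotation":[0,0,0]}
  ]
}}

```text
time: 8.3
tcp_pos: [0.5881, -0.0324, 0.1275]
eef_rot: [179.9, 0.2, 168.5]
wrist_force: [5.4, 3.9, 1.8]
finger_gap: 0.0058
grasp_force: 58.7
```

Call:
{"op": "carry_out", "data": {
  "targets": [
    {"translation":[0,0,0],"rotation":[0,0,0]},
    {"translation":[0,0,0],"rotation":[0,0,0]}
  ],
  "grip": -0.65
}}

```text
time: 8.5
tcp_pos: [0.586, -0.0331, 0.1264]
eef_rot: [-180.0, -0.1, 168.5]
wrist_force: [-0.0, 0.2, -0.5]
finger_gap: 0.0151
grasp_force: 0.0
```

Call:
{"op": "carry_out", "data": {
  "targets": [
    {"translation":[0,0,0],"rotation":[0,0,0]},
    {"translation":[0,0,0],"rotation":[0,0,0]},
    {"translation":[0,0,0],"rotation":[0,0,0]}
  ],
  "grip": -1
}}

```text
time: 8.8
tcp_pos: [0.5863, -0.0321, 0.1265]
eef_rot: [179.9, -0.1, 168.5]
wrist_force: [0.8, 5.0, 0.5]
finger_gap: 0.0061
grasp_force: 58.6
```

Call:
{"op": "carry_out", "data": {
  "targets": [
    {"translation":[0,0.0015,0.001],"rotation":[0,0,0]},
    {"translation":[0,0,0.002],"rotation":[0,0,0]},
    {"translation":[0,0,0.002],"rotation":[0,0,0]},
    {"translation":[0,0,0],"rotation":[0,0,0]}
  ]
}}

```text
time: 9.2
tcp_pos: [0.5866, -0.0316, 0.1214]
eef_rot: [-180.0, -0.1, 168.5]
wrist_force: [-2.0, 1.2, 2.7]
finger_gap: 0.0063
grasp_force: 58.7
```

Call:
{"op": "carry_out", "data": {
  "targets": [
    {"translation":[0,0,0.002],"rotation":[0,0,0]},
    {"translation":[0,0,0.002],"rotation":[0,0,0]},
    {"translation":[0,0,0],"rotation":[0,0,0]}
  ]
}}

```text
time: 9.5
tcp_pos: [0.5867, -0.0316, 0.1176]
eef_rot: [-180.0, -0.0, 168.5]
wrist_force: [-2.7, 0.6, 1.4]
finger_gap: 0.0062
grasp_force: 58.6
```

Call:
{"op": "carry_out", "data": {
  "targets": [
    {"translation":[0,0,0.0015],"rotation":[0,0,0]},
    {"translation":[0,0,0.0015],"rotation":[0,0,0]},
    {"translation":[0,0,0],"rotation":[0,0,0]}
  ]
}}

```text
time: 9.8
tcp_pos: [0.5868, -0.0315, 0.115]
eef_rot: [-180.0, -0.0, 168.5]
wrist_force: [-4.1, 1.8, 6.6]
finger_gap: 0.0061
grasp_force: 59.1
```

Call:
{"op": "carry_out", "data": {
  "targets": [
    {"translation":[0,0,0.001],"rotation":[0,0,0]},
    {"translation":[0,0,0.001],"rotation":[0,0,0]},
    {"translation":[0,0,0],"rotation":[0,0,0]}
  ]
}}

```text
time: 10.1
tcp_pos: [0.5868, -0.0315, 0.1134]
eef_rot: [-180.0, 0.0, 168.5]
wrist_force: [-5.4, 2.2, 8.7]
finger_gap: 0.0061
grasp_force: 59.4
```

Call:
{"op": "carry_out", "data": {
  "targets": [
    {"translation":[0.0015,0,0],"rotation":[0,0,0]},
    {"translation":[0,0.0005,0.001],"rotation":[0,0,0]},
    {"translation":[0,0,0.001],"rotation":[0,0,0]},
    {"translation":[0,0,0],"rotation":[0,0,0]}
  ]
}}

```text
time: 10.5
tcp_pos: [0.5866, -0.0313, 0.1118]
eef_rot: [-180.0, 0.2, 168.5]
wrist_force: [-1.5, -0.1, 8.9]
finger_gap: 0.0059
grasp_force: 59.6
```

Call:
{"op": "carry_out", "data": {
  "targets": [
    {"translation":[0,0,0.001],"rotation":[0,0,0]},
    {"translation":[0,0,0.001],"rotation":[0,0,0]},
    {"translation":[0,0,0],"rotation":[0,0,0]}
  ]
}}

```text
time: 10.8
tcp_pos: [0.5866, -0.0313, 0.1101]
eef_rot: [-180.0, 0.2, 168.6]
wrist_force: [-2.7, 0.6, 10.8]
finger_gap: 0.0059
grasp_force: 59.8
```

```bash
python3 - <<'E'
import cv2,numpy as np
from bench import env
a=np.mean([env.capture("top") for _ in range(4)],0)[195:285,240:320]
b=np.mean([env.capture("scene") for _ in range(4)],0)[150:240,250:330]
s=[cv2.resize(np.clip(i[:,:,::-1]*1.7,0,255).astype(np.uint8),None,fx=5,fy=5,interpolation=cv2.INTER_CUBIC) for i in(a,b)]
cv2.imwrite("pics/c2.png",np.hstack(s));print(env.read_state()["wrist_force"])
E
```

```text
[-3.354421   -0.21085133 10.53433338]
```

View pics/c2.png

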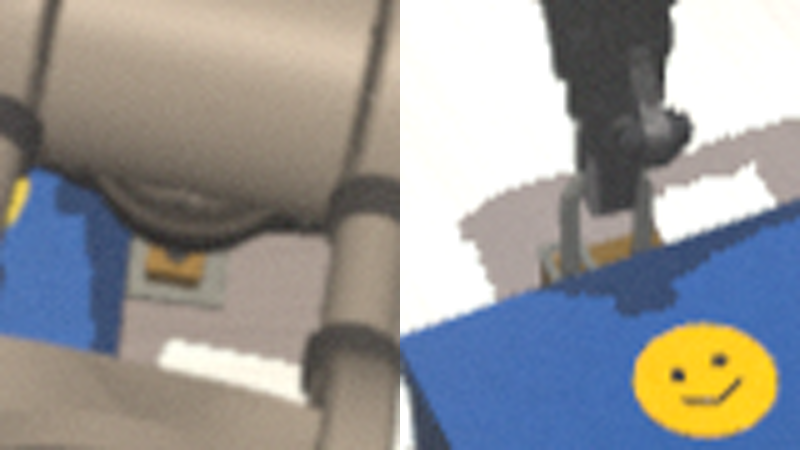

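```bash
python3 - <<'E'
from h import *
g=lambda P:((proj("scene",box2w(P,B))-[250,150])*5+[400,0]).round().astype(int).tolist()
s=.11
d=lambda k:[-.093-k*np.sin(s),.016-k*np.cos(s)]
for dz in(0,.008,.0165):
    print(dz,"toe,toeShoulder,heelShoulder,crown",g([d(.032)+[.068-dz],d(.032)+[.116-dz],d(0)+[.116-dz],d(.016)+[.136-dz]]))
E
```

```text
0 toe,toeShoulder,heelShoulder,crown [[570, 254], [568, 175], [644, 157], [606, 130]]
0.008 toe,toeShoulder,heelShoulder,crown [[571, 267], [569, 188], [643, 170], [606, 144]]
0.0165 toe,toeShoulder,heelShoulder,crown [[571, 280], [569, 203], [643, 185], [606, 159]]
```

The scene crop shows the bow shoulder at about (580,175). That matches roughly 16 mm of travel (8 mm would put it near row 158), so the toe is in the bore. I'll keep pressing gently.

Call:
{"op": "carry_out", "data": {
  "targets": [
    {"translation":[0.0005,0,0.001],"rotation":[0,0,0]},
    {"translation":[0,0,0.001],"rotation":[0,0,0]},
    {"translation":[0,0,0],"rotation":[0,0,0]}
  ]
}}

```text
time: 11.5
tcp_pos: [0.5865, -0.0313, 0.1089]
eef_rot: [-180.0, 0.3, 168.6]
wrist_force: [-3.6, 0.4, 15.0]
finger_gap: 0.0061
grasp_force: 60.4
```

Call:
{"op": "carry_out", "data": {
  "targets": [
    {"translation":[0,0,0.001],"rotation":[0,0,0]},
    {"translation":[0,0,0],"rotation":[0,0,0]}
  ]
}}

```text
time: 11.7
tcp_pos: [0.5866, -0.0313, 0.1086]
eef_rot: [-180.0, 0.3, 168.6]
wrist_force: [-5.1, 1.2, 18.6]
finger_gap: 0.0063
grasp_force: 60.9
```

Call:
{"op": "carry_out", "data": {
  "targets": [
    {"translation":[0.001,0.0003,0],"rotation":[0,0,-1]},
    {"translation":[0,0,0],"rotation":[0,0,0]}
  ]
}}

```text
time: 11.9
tcp_pos: [0.5864, -0.0311, 0.1085]
eef_rot: [-180.0, 0.4, 169.6]
wrist_force: [-2.4, -1.3, 15.8]
finger_gap: 0.0063
grasp_force: 60.3
```

Call:
{"op": "carry_out", "data": {
  "targets": [
    {"translation":[0.0005,-0.0006,0],"rotation":[0,0,2]},
    {"translation":[0,0,0],"rotation":[0,0,0]}
  ]
}}

```text
time: 12.1
tcp_pos: [0.5862, -0.0315, 0.1085]
eef_rot: [-180.0, 0.4, 167.5]
wrist_force: [-1.2, 0.3, 15.6]
finger_gap: 0.0061
grasp_force: 60.9
```

Call:
{"op": "carry_out", "data": {
  "targets": [
    {"translation":[0.0003,0.0003,0.0005],"rotation":[0,0,-1]},
    {"translation":[0,0,0.0005],"rotation":[0,0,0]},
    {"translation":[0,0,0],"rotation":[0,0,0]}
  ]
}}

```text
time: 12.4
tcp_pos: [0.5862, -0.0312, 0.1083]
eef_rot: [-180.0, 0.5, 168.6]
wrist_force: [-1.4, -0.2, 20.2]
finger_gap: 0.0061
grasp_force: 61.1
```

```bash
python3 - <<'E'
import cv2,numpy as np
from h import *
b=np.mean([env.capture("scene") for _ in range(10)],0)[165:215,265:315]
i=cv2.resize(np.clip(b[:,:,::-1]*1.9,0,255).astype(np.uint8),None,fx=11,fy=11,interpolation=cv2.INTER_CUBIC)
s=.11
def d(k): return np.array([-.093-k*np.sin(s),.016-k*np.cos(s)])
for dz,c in((.0085,(0,0,255)),(.018,(0,200,0)),(.022,(255,0,0))):
    t=np.linspace(0,np.pi,25); P=[[*d(.016-.016*np.cos(a)),.116+.016*np.sin(a)-dz] for a in t]; P=[[*d(0),.065]]+P+[[*d(.032),.068-dz]]
    q=((proj("scene",box2w(P,B))-[265,165]+.5)*11).astype(int)
    cv2.polylines(i,[q.reshape(-1,1,2)],False,c,1)
cv2.imwrite("pics/c3.png",i);print(env.read_state()["wrist_force"],env.read_state()["tcp_pos"])
E
```

```text
[-1.65199861  0.22577625 20.05142665] [ 0.58625548 -0.0312429   0.10832858]
```

View pics/c3.png

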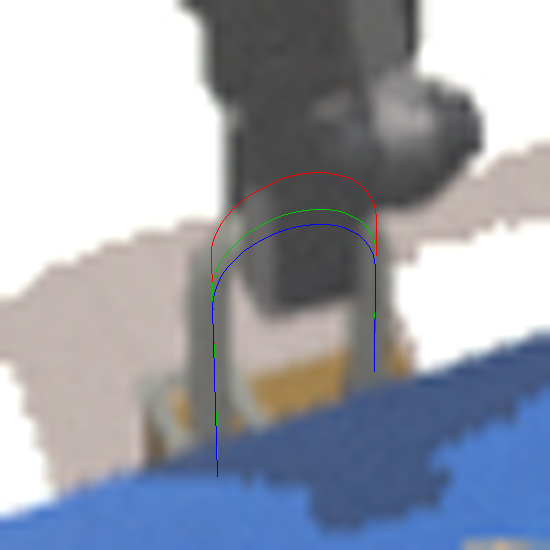

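Call:
{"op": "carry_out", "data": {
  "targets": [
    {"translation":[0,0,-0.002],"rotation":[0,0,0]},
    {"translation":[0,0,-0.001],"rotation":[0,0,0]},
    {"translation":[0,0,0],"rotation":[0,0,0]}
  ]
}}

```text
time: 13.2
tcp_pos: [0.5859, -0.0312, 0.1092]
eef_rot: [-180.0, 0.4, 168.5]
wrist_force: [4.3, -1.9, 8.9]
finger_gap: 0.0063
grasp_force: 59.4
```

Call:
{"op": "carry_out", "data": {
  "targets": [
    {"translation":[0,0,-0.001],"rotation":[0,0,0]},
    {"translation":[0,0,-0.001],"rotation":[0,0,0]},
    {"translation":[0,0,0],"rotation":[0,0,0]}
  ]
}}

```text
time: 13.5
tcp_pos: [0.5858, -0.0312, 0.1103]
eef_rot: [-180.0, 0.3, 168.5]
wrist_force: [6.9, -2.1, 3.1]
finger_gap: 0.0059
grasp_force: 58.7
```

Call:
{"op": "carry_out", "data": {
  "targets": [
    {"translation":[-0.0015,0,-0.001],"rotation":[0,0,0]},
    {"translation":[0,0,-0.001],"rotation":[0,0,0]},
    {"translation":[0,0,0],"rotation":[0,0,0]}
  ]
}}

```text
time: 13.8
tcp_pos: [0.586, -0.0312, 0.1117]
eef_rot: [-180.0, 0.1, 168.5]
wrist_force: [4.8, -2.8, 0.5]
finger_gap: 0.0061
grasp_force: 58.5
```

Call:
{"op": "carry_out", "data": {
  "targets": [
    {"translation":[-0.0012,0.0008,-0.001],"rotation":[0,0,0]},
    {"translation":[0,0,-0.001],"rotation":[0,0,0]},
    {"translation":[0,0,0],"rotation":[0,0,0]}
  ]
}}

```text
time: 14.1
tcp_pos: [0.5863, -0.0309, 0.1135]
eef_rot: [-179.9, 0.0, 168.5]
wrist_force: [2.0, -4.5, 0.7]
finger_gap: 0.0059
grasp_force: 58.6
```

```bash
python3 -c "
from h import *
s=env.read_state();print(s['wrist_force'],s['wrist_torque'],s['eef_rot'])"
```

```text
[ 2.04020307 -4.47150437  0.69297648] [-0.86960568 -0.30892115  0.25664053] [-1.79931710e+02  6.87143233e-03  1.68521900e+02]
```

Call:
{"op": "carry_out", "data": {
  "targets": [
    {"translation":[0.0005,-0.0006,0],"rotation":[0,0,-1.5]},
    {"translation":[0,0,0],"rotation":[0,0,0]}
  ]
}}

```text
time: 14.3
tcp_pos: [0.5861, -0.0308, 0.1142]
eef_rot: [180.0, 0.1, 170.0]
wrist_force: [3.6, -2.6, 3.6]
finger_gap: 0.006
grasp_force: 59.0
```

```bash
python3 -c "
from h import *
s=env.read_state();print(s['wrist_force'],s['wrist_torque'],s['eef_rot'],s['tcp_pos'])"
```

```text
[ 3.61066264 -2.60662077  3.55095432] [-0.56179651 -0.51880879  0.04189081] [1.79998228e+02 8.92529486e-02 1.70048635e+02] [ 0.58613418 -0.0308076   0.1141518 ]
```

Call:
{"op": "carry_out", "data": {
  "targets": [
    {"translation":[-0.0008,-0.0006,0.001],"rotation":[0,0,-0.2]},
    {"translation":[0,0,0.001],"rotation":[0,0,0]},
    {"translation":[0,0,0.001],"rotation":[0,0,0]},
    {"translation":[0,0,0.001],"rotation":[0,0,0]},
    {"translation":[0,0,0],"rotation":[0,0,0]}
  ]
}}

```text
time: 14.8
tcp_pos: [0.5863, -0.031, 0.1099]
eef_rot: [180.0, 0.0, 170.2]
wrist_force: [1.6, 0.2, 6.5]
finger_gap: 0.006
grasp_force: 59.5
```

```bash
python3 -c "
from h import *
s=env.read_state();print(s['wrist_force'],s['wrist_torque'],s['eef_rot'],s['tcp_pos'])"
```

```text
[1.62952933 0.18516559 6.50321025] [-0.10861236 -0.32156503  0.01923115] [1.79978647e+02 9.69820939e-03 1.70213854e+02] [ 0.58629656 -0.03099215  0.10994134]
```

Friction is nearly gone, so I'll press on.

Call:
{"op": "carry_out", "data": {
  "targets": [
    {"translation":[0,0,0.001],"rotation":[0,0,0]},
    {"translation":[0,0,0.001],"rotation":[0,0,0]},
    {"translation":[0,0,0],"rotation":[0,0,0]}
  ]
}}

```text
time: 15.1
tcp_pos: [0.5864, -0.031, 0.109]
eef_rot: [180.0, 0.1, 170.2]
wrist_force: [-0.5, 0.2, 13.1]
finger_gap: 0.0061
grasp_force: 60.4
```

Call:
{"op": "carry_out", "data": {
  "targets": [
    {"translation":[0,0,0.001],"rotation":[0,0,0]},
    {"translation":[0,0,0],"rotation":[0,0,0]}
  ]
}}

```text
time: 15.3
tcp_pos: [0.5863, -0.031, 0.1072]
eef_rot: [180.0, 0.0, 170.2]
wrist_force: [2.4, 0.3, 2.5]
finger_gap: 0.0058
grasp_force: 59.0
```

Call:
{"op": "carry_out", "data": {
  "targets": [
    {"translation":[0,0,0.001],"rotation":[0,0,0]},
    {"translation":[0,0,0.0005],"rotation":[0,0,0]},
    {"translation":[0,0,0],"rotation":[0,0,0]}
  ]
}}

```text
time: 15.6
tcp_pos: [0.5863, -0.031, 0.1053]
eef_rot: [180.0, 0.0, 170.2]
wrist_force: [2.8, -0.6, 4.7]
finger_gap: 0.0058
grasp_force: 59.1
```

Call:
{"op": "carry_out", "data": {
  "targets": [
    {"translation":[0,0,-0.001],"rotation":[0,0,0]},
    {"translation":[0,0,-0.001],"rotation":[0,0,0]},
    {"translation":[0,0,-0.001],"rotation":[0,0,0]},
    {"translation":[0,0,0],"rotation":[0,0,0]}
  ]
}}

```text
time: 16.0
tcp_pos: [0.5862, -0.031, 0.1072]
eef_rot: [180.0, -0.0, 170.2]
wrist_force: [5.9, -0.7, -3.7]
finger_gap: 0.0061
grasp_force: 58.5
```

It holds against a light pull, so it is latched. Now I'll let go and back away.

Call:
{"op": "carry_out", "data": {
  "targets": [
    {"translation":[0,0,0.0005],"rotation":[0,0,0]},
    {"translation":[0,0,0],"rotation":[0,0,0]},
    {"translation":[0,0,0],"rotation":[0,0,0]},
    {"translation":[0,0,-0.01],"rotation":[0,0,0]},
    {"translation":[0,0,-0.03],"rotation":[0,0,0]},
    {"translation":[0,0,-0.04],"rotation":[0,0,0]},
    {"translation":[0,0,-0.04],"rotation":[0,0,0]},
    {"translation":[0.045,0,0],"rotation":[0,0,0]},
    {"translation":[0.045,0,0],"rotation":[0,0,0]},
    {"translation":[0.045,0,0],"rotation":[0,0,0]}
  ],
  "grip": -0.4
}}

```text
time: 17.0
tcp_pos: [0.4516, -0.0081, 0.2286]
eef_rot: [180.0, 0.1, 170.2]
wrist_force: [-0.0, 0.8, 0.9]
finger_gap: 0.026
grasp_force: 0.0
```

Call:
{"op": "carry_out", "data": {
  "targets": [
    {"translation":[0,0.04,0],"rotation":[0,0,0]},
    {"translation":[0,0.045,0],"rotation":[0,0,0]},
    {"translation":[0,0.045,0],"rotation":[0,0,0]},
    {"translation":[0,0.045,0],"rotation":[0,0,0]},
    {"translation":[0,0.04,0],"rotation":[0,0,0]},
    {"translation":[0,0,0],"rotation":[0,0,0]},
    {"translation":[0,0,0],"rotation":[0,0,0]}
  ]
}}

```text
time: 17.7
tcp_pos: [0.4894, 0.2041, 0.2282]
eef_rot: [-180.0, 0.0, 170.3]
wrist_force: [-0.8, -0.7, -0.2]
finger_gap: 0.0256
grasp_force: 0.0
```

```bash
python3 - <<'E'
import cv2,numpy as np
from bench import env
a=np.mean([env.capture("top") for _ in range(4)],0)[150:280,180:310]
b=np.mean([env.capture("scene") for _ in range(4)],0)[150:280,220:350]
s=[cv2.resize(np.clip(i[:,:,::-1]*1.6,0,255).astype(np.uint8),None,fx=3,fy=3,interpolation=cv2.INTER_CUBIC) for i in(a,b)]
cv2.imwrite("pics/c4.png",np.hstack(s))
E
```

```text
(no output)
```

View pics/c4.png

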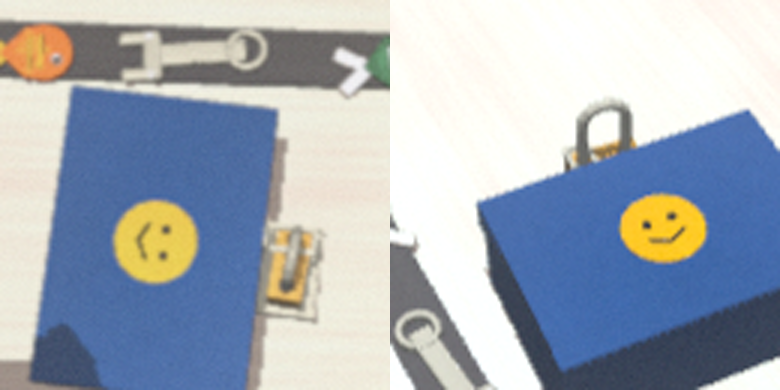

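The lid is shut. The shackle stands low at about (292,260) in the top crop, with its free leg through the tab. The toys are undisturbed and the arm is clear.

```bash
python3 -c "
from bench import env
print(env.job_done())"
```

```text
the job is handed in; nothing more can be done
None
```

The prize box is locked and the job is handed in (no verdict was shown): the lid is shut, the shackle clicked into the padlock and held against a light pull, and the toys look undisturbed on the strip.

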